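# Slide the rod-rest board into its notches and turn the keeper over it

## Task

At the glass-bead bench, push the wooden rod-rest board along its rails towards the torch with a fingertip until you feel it drop flat into its locating notches. Then push the brass keeper round until it lies straight across the edge of the board, and move clear. Only push: do not pick the board up, and leave the cup, the jar and the mandrel block alone.

Things in the scene. Friction and masses are not known exactly. Their poses are not given: they have to be found in the camera images.
- base: Dark steel plate 360 (x) x 220 (y) x 10 mm, fixed; origin at centre of underside, x = sliding direction, towards the torch, z up. On it two rails along x, each of two strips, tops 18 mm above bench, each strip with a notch 29 mm long down to the plate: at x=+100 in the outer strips (y=+-47), x=0 in the inner (y=+-30). Fences at y=+-57 to +-67, 30 mm high above bench, leave the board 2 mm play a side.
- seat (a point): Point fixed on the base (base x = +50, y = 0, z = 18 mm) where the board's origin is when the board sits in its notches; axes as the base. The notches leave it about 3.5 mm of play either way along x and then stop it.
- board: Loose plywood board 150 (x) x 110 (y) x 10 mm, 0.3 to 0.65 kg; origin at centre of its underside, x towards the torch, z up. Its 4 feet (22 long, 6 high, front pair at x=+50, rear pair at x=-50) ride on the strips: origin 24 mm above bench, dropping to 18 mm when all meet their notches. Starts 75 to 140 mm short of the seat. A comb at its front (x=+53 to +67, y=+-50) rises to 42 mm over the origin.
- tab (a point): Centre of the rear face of the board's upright push tab (board x=-75, y=0, 27 mm above the board's origin). Tab: plywood, 10 mm thick, 70 mm wide, from 10 to 45 mm above the board's origin, at the very rear end of the board; behind it the space over the rails is free. Pushing this face towards the torch slides the board; it takes about 2 to 8 N.
- keeper (a joint): Angle in rad of the keeper, a flat brass bar 16 mm wide, 6 thick, reaching 65 mm from its upright pivot. 0 = open, pointing along base -x beside the fence; grows clockwise seen from above; pi/2 = along base +y, straight across the board's edge; stop at 1.6. Starts at 0 to 0.3. Stays where left; 1 to 2 N at the pin moves it. Passes 3 mm above the seated board, strikes the edge of one not down.
- pivot (a point): Point fixed on the base on the keeper's pivot axis (base x=+65, y=-88), at the bar's underside, 31 mm above the bench. The pivot's head rises to 49 mm above the bench.
- pin (a point): Centre of the top of the keeper's upright round brass pin, 14 mm in diameter, 50 mm from the pivot axis; top 77 mm above the bench, standing free from 37 mm up. Push on its side.
- torch: Upright bench torch, fixed, 160 mm tall, 50 mm across, on a 90 mm square foot, beyond the front end of the rails; origin at the centre of its underside.
- cup: White enamel cup, 90 mm across, 75 mm high, on the bench; origin at the centre of its underside. Bystander.
- jar: Glass jar with steel lid, 64 mm across, 85 mm high; origin at the centre of its underside. Bystander.
- mandrels: Dark wooden block 70 x 50 x 35 mm with three short upright steel pins (80 mm high in all); origin at the centre of its underside. Bystander.
Mind the look-alikes: they are no part of the job. There is more than one size of the board; the one meant has the size given above.

How it is judged:
By the outcome, as a careful person would: the job done as asked, in the order asked, and still so for the second after the job is handed in, with the robot touching nothing.
It also fails if it takes over 51 s, if anything falls off the work surface, if the arm or the gripper's body presses on something with over 40 N, if the wrist force passes 120 N, or if a joint passes its speed limit or range.

## Robot

A 6-joint arm with a two-finger parallel gripper is mounted at the origin on the work surface. World frame = base frame: x ahead of the robot, y to its left, z up, the work surface at z = 0. Lengths are in m, angles in rad, forces in N, time in s.
With the tool pointing down it reaches from about 0.25 to 0.8 m from the base axis. Payload 8.5 kg.
Tool frame: the origin (TCP) lies on the centre line of the jaws, within the pads' length; the fingertips stand 14 mm ahead of it and the grasp point (between the pads) lies 5 mm behind it; z points along the fingers, y is the line along which they close (so a half turn about z gives the same grasp; the last joint's range is limited). The gripper opens to 85 mm and grips with 20 to 120 N. Pads are 22 mm wide; open, the fingers measure 114 mm over their backs; the gripper's body (76 mm by 85 mm) begins 54 mm behind the grasp point. The pads swing forward as they close: fully open they stand 13 mm farther back than shut.
Start: joints at [-1.198, 0.238, -0.013, 1.319, 0, 1.571], TCP at [0.191, -0.489, 0.214] pointing down, gripper open.
Joint ranges: [-2.66, 2.66], [-1.03, 1.9], [-1.14, 1.46], [-1.82, 2.27], [-1.45, 1.34], [-3.14, 3.14]. Speed limits (rad/s): [2.22, 2.22, 2.79, 3.14, 3.14, 3.14].

## Interface

Orientations are given as a rotation vector (axis times angle).
In Python, from bench import ctrl gives the robot as it stands.
- The arm moves only by the tool step_arm, never from a script. Its argument "series" is a list that holds one entry, the list of rows, each a list of 6 numbers: the shift along the world's x, y, z in mm, then the turn, a rotation vector about the world's x, y, z in rad. A call has exactly 8 rows; each row is the pose to reach, as a shift and turn from the pose commanded when the call began; what a row does not reach only later rows make up. A row lasts 1/8 s, in which the tool goes at most 62.5 mm and 10.7 degrees, less where a joint would pass 70% of its speed; a pose out of reach is approached as far as the arm can. A call with a gripper value outside its range is refused whole. "grip" is the gripper's target within -1 to 1 (shut at 1, half-way at 0, fully open at -1), set as the call begins (left out, the last holds). The fingers move at their own pace and stop on an object; "force" is the grip in N (left out, the last holds). Time passes only in rows, so rows that repeat a pose let the fingers close, or fill a call up. It gives the time, the measured TCP pose, the force, the opening and the grip force at its end, in the units of the state.
- ctrl.read_state(): the state, without advancing time (a new reading comes with each control period).
- ctrl.get_image(name): name is "scene" or "top" or "wrist"; returns (picture, depth): 480x640x3 uint8, red, green, blue; 480x640 float32, m along the optical axis (not along the pixel's ray), 0 where there is no reading.
- ctrl.get_calibration(name): a dict with "fov_y" (degrees; the focal length in pixels is half the picture's height over the tangent of half this angle, whatever the lens; pixels are square), "cx", "cy" (the principal point, pixels), "world_to_cam" (4x4, takes a point from world to camera coordinates). Camera axes: x right, y up, looking along -z (the intrinsics and any distortion apply to the point x, -y, -z); pixel columns grow to the right and rows downward; lengths in m; the calibration is good to about 2 mm. A picture is of the moment at which its call begins: read the wrist's pose just before it. get_calibration takes no time and is no camera call; for the wrist camera it gives the pose at the moment of the call.
- ctrl.finish_job(): hands the job in; it is judged then, once.
The state is a dict: "clock": time; "joints": joint angles; "qvel": joint speeds; "tau": joint torques, N m; "position": TCP position; "orientation": TCP orientation; "ft_force": force on the tool from outside, world axes, zero at the start; "wrist_torque": the same for the moment, N m; "grip_width": opening from 0.0 (shut) to 1.0 (fully open); "grip_force": force on a finger pad.
Only numpy, scipy, OpenCV 4.12 (cv2) and the standard library are available. Lean on these libraries where they do the work, as an engineer would, in place of code of your own. Each camera call takes 0.05 s, during which the arm holds its last target. There are 200 camera calls.

## Working session

There is one attempt and no reset: what is moved stays moved. The work goes in short steps, Python scripts to look and compute and a tool call to move; the robot and the scene stay as the last step left them, time stands still between calls to the robot, and variables do not carry over. Pictures are saved under pics/ and viewed, at most 10 in all, crops included, and the job is handed in when it is done.

Besides the shell and the picture viewer there is one more tool, called after "Call:" as name(argument=value, ...) on one line, values as JSON. step_arm: Moves the arm, as the interface text tells. Its arguments: {"type":"object","properties":{"series":{"type":"array","items":{"type":"array","items":{"type":"array","items":{"type":"number"}}}},"grip":{"type":"number"},"force":{"type":"number"}},"required":["series"]}

```bash
mkdir -p pics; cat > h.py <<'E'
import numpy as np,cv2
from bench import ctrl
def shot(n,save=None):
    c=ctrl.get_calibration(n); im,d=ctrl.get_image(n)
    if save: cv2.imwrite('pics/'+save,im[:,:,::-1]); np.savez('pics/'+save+'.npz',d=d,im=im,**{k:np.array(v) for k,v in c.items()if not isinstance(v,str)})
    return im,d,c
def cloud(d,c):
    f=240/np.tan(np.radians(float(c['fov_y']))/2)
    v,u=np.mgrid[0:480,0:640]
    P=np.stack([(u-c['cx'])*d/f,-(v-c['cy'])*d/f,-d,np.ones_like(d)],-1)
    W=P@np.linalg.inv(np.array(c['world_to_cam'])).T
    return W[...,:3]
E
python3 - <<'E'
from h import *
for n in('top','scene'):
    im,d,c=shot(n,n+'0.png'); print({k:(v if k!='world_to_cam' else np.round(v,3).tolist()) for k,v in c.items()})
print(ctrl.read_state())
E
```

```text
{'fov_y': 50.48655345951419, 'cx': 323.6440133492664, 'cy': 238.67201082928062, 'world_to_cam': [[0.017, -1.0, 0.017, -0.001], [0.989, 0.019, 0.145, -0.582], [-0.145, 0.014, 0.989, -0.933], [0.0, 0.0, 0.0, 1.0]]}
{'fov_y': 46.666235882430634, 'cx': 320.20343684698224, 'cy': 235.72398557576096, 'world_to_cam': [[0.734, 0.679, -0.013, -0.425], [-0.538, 0.593, 0.599, 0.253], [0.415, -0.433, 0.801, -1.292], [0.0, 0.0, 0.0, 1.0]]}
{'clock': 0.1, 'joints': array([-1.19795777e+00,  2.38739590e-01, -1.41813098e-02,  1.31921581e+00,
       -2.28601376e-06,  1.57079329e+00]), 'qvel': array([ 1.33706035e-05, -3.61774677e-03,  3.90792631e-04, -1.46909938e-03,
       -8.17802813e-04,  7.75036609e-04]), 'tau': array([ 8.98935787e-05, -5.39719462e+01,  3.46998417e+01,  1.34519977e-02,
       -9.20921912e-05,  2.98124576e-06]), 'position': array([ 0.19108681, -0.48854975,  0.21342765]), 'orientation': array([-3.08586719e+00, -5.82027837e-01,  3.93590272e-04]), 'ft_force': array([-0.09540087, -0.80478228, -0.06918272]), 'wrist_torque': array([-0.0305625 , -0.03016671, -0.01620157]), 'grip_force': 0.0, 'grip_width': 1.000239667236665}
```

View pics/top0.png

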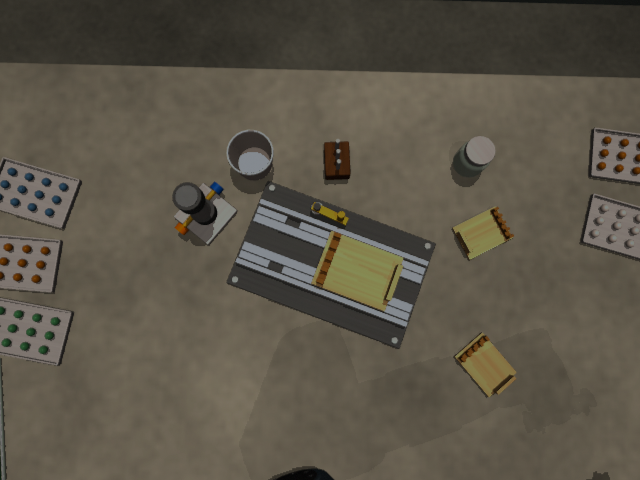

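View pics/scene0.png

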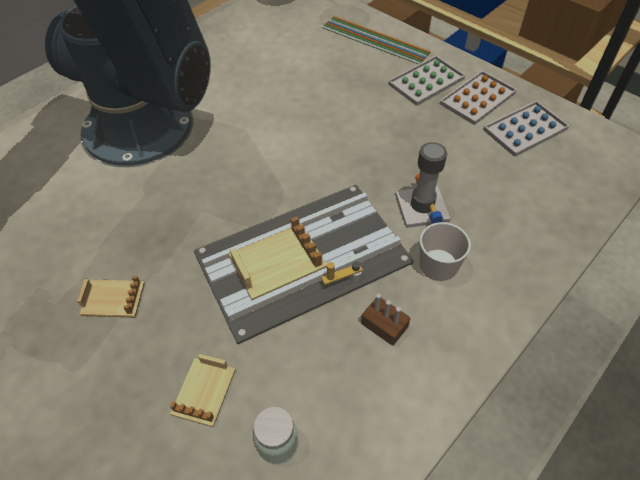

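The top view shows the base plate with corners near (270,184), (435,246), (401,345) and (229,283). The torch is at (195,205). Three boards could be meant: the one on the rails at (360,270) and two small ones at (483,232) and (486,365). The one on the rails fits, being the larger and on the base, and I'll check its size. The keeper is at (330,213), with its pivot at about (317,208) and its pin at about (342,215).

```bash
cat >> h.py <<'E'
def rect(P):
    (c,s,a)=cv2.minAreaRect((P[:,:2]*1000).astype(np.float32)); return np.round(c,1),np.round(s,1),round(a,2)
E
python3 - <<'E'
from h import *
for n in('top','scene'):
    z=dict(np.load(f'pics/{n}0.png.npz')); W=cloud(z['d'],z); d=z['d']
    ok=d>0
    print(n,'bench z',np.median(W[ok&(abs(W[...,2])<.01)][:,2]), 'noise')
    H=W[...,2]
    def comp(m,seed):
        k=cv2.morphologyEx(m.astype(np.uint8),cv2.MORPH_OPEN,np.ones((3,3)));_,L=cv2.connectedComponents(k)
        return W[L==L[seed[1],seed[0]]] if L[seed[1],seed[0]] else None
    s=dict(top=[(250,240),(370,270)],scene=[(325,300),(275,260)])
    for nm,m,sd in(('plate',ok&(H>.006)&(H<.06),(300,290) if n=='top' else (225,300)),('board',ok&(H>.029)&(H<.08),(370,270) if n=='top' else (275,262))):
        P=comp(m,sd)
        if P is not None: print(nm,rect(P),len(P),np.round(np.percentile(P[:,2],[2,50,98]),4))
    np.savez('/tmp/'+n,W=W)
im=cv2.imread('pics/top0.png')[170:360,215:450]; cv2.imwrite('pics/c1.png',cv2.resize(im,None,fx=3.2,fy=3.1,interpolation=2))
E
```

```text
top bench z 0.00034458134260573203 noise
plate (array([540.5,  -7.4]), array([360.8, 220. ]), 70.29) 19546 [0.0071 0.0136 0.0388]
board (array([527.8, -57.2]), array([150.1, 117.9]), 70.35) 4555 [0.0306 0.0344 0.0694]
scene bench z 0.0007279259302058749 noise
plate (array([540.8,  -7.4]), array([360.4, 223.3]), 70.2) 17673 [0.0077 0.017  0.0476]
board (array([546.5, -37.5]), array([200.8, 166.6]), 70.27) 5072 [0.0298 0.035  0.0702]
```

View pics/c1.png

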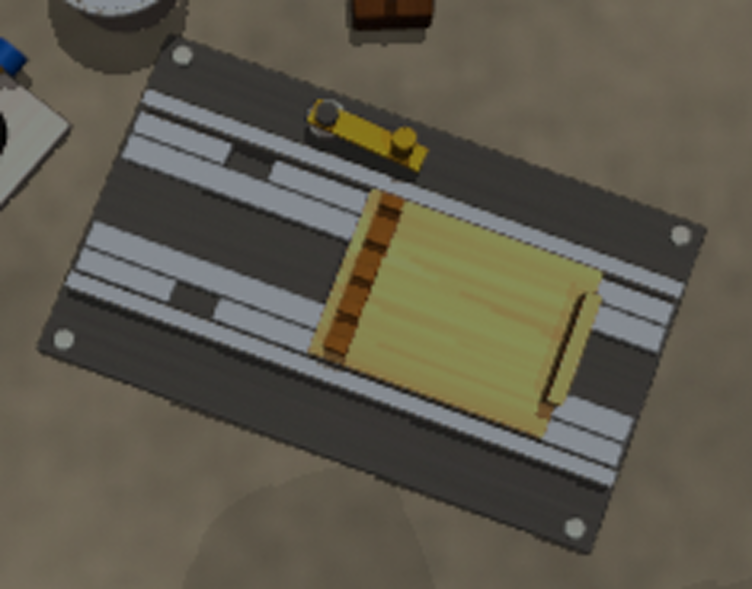

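The crop confirms the board on the rails: its footprint measures about 150 x 110 mm. The comb faces the torch at left and the tab is at right. The keeper has its pivot at (325,115) and its pin at (403,140), and it is open.

```bash
cat >> h.py <<'E'
A=np.radians(70.25); C=np.array([540.6,-7.4]); R=np.array([[np.cos(A),-np.sin(A)],[np.sin(A),np.cos(A)]])
def b2w(*p): return R@np.array(p)+C
def w2b(p): return (np.asarray(p)-C)@R
E
python3 - <<'E'
from h import *
for n in('top','scene'):
    W=np.load(f'/tmp/{n}.npz')['W']; B=w2b(W[...,:2]*1000); z=W[...,2]*1000
    X,Y=B[...,0],B[...,1]
    for nm,m in (('pin',(abs(X-30)<55)&(Y<-60)&(Y>-115)&(z>68)&(z<82)),('piv',(abs(X-65)<16)&(abs(Y+88)<16)&(z>44)&(z<54)),
     ('tab',(X<-80)&(X>-200)&(abs(Y)<45)&(z>62)&(z<74)),('comb',(X<100)&(X>-20)&(abs(Y)<55)&(z>60)&(z<72)),
     ('mandrel',(abs(X-20)<120)&(Y<-112)&(Y>-230)&(z>25)&(z<86)),('cup',(X>110)&(X<260)&(Y<-100)&(z>60)&(z<80))):
        if m.sum()>3: print(n,nm,m.sum(),'X',np.round(np.percentile(X[m],[2,50,98]),1),'Y',np.round(np.percentile(Y[m],[2,50,98]),1),'z',np.round(np.median(z[m]),1))
for p in((-155,0),(-137,0)):print(p,b2w(*p))
E
```

```text
top pin 48 X [ 8.9 15.  21.3] Y [-89.6 -82.9 -77.1] z 76.7
top piv 43 X [58.7 64.5 71. ] Y [-93.9 -87.2 -81. ] z 49.1
top tab 219 X [-125.9 -120.7 -116.1] Y [-34.   -1.   32.8] z 68.9
top comb 174 X [ 2.1  8.6 15.5] Y [-49.6  -0.2  48.5] z 65.9
top mandrel 870 X [33.7 62.4 92.5] Y [-226.3 -192.1 -158.6] z 35.2
top cup 407 X [175.9 230.2 259.4] Y [-177.3 -154.9 -101.5] z 72.7
scene pin 63 X [ 8.5 13.6 20.3] Y [-91.1 -86.4 -78.3] z 76.6
scene piv 51 X [57.6 64.8 69.7] Y [-94.8 -89.2 -81.2] z 49.4
scene tab 219 X [-126.5 -121.8 -116.6] Y [-36.4  -3.8  32.5] z 69.1
scene comb 224 X [ 1.3  8.3 15.8] Y [-50.9  -2.3  48.2] z 65.5
scene mandrel 1141 X [31.4 58.8 92.2] Y [-227.8 -198.7 -166. ] z 35.7
scene cup 578 X [175.6 217.1 259.3] Y [-178.4 -146.2 -100.9] z 71.2
(-155, 0) [ 488.22290871 -153.28228236]
(-137, 0) [ 494.30540963 -136.34111409]
```

Call:
step_arm(series=[[[37,41,-10,0,0,0.107],[74,83,-22,0,0,0.213],[111,125,-34,0,0,0.32],[148,167,-46,0,0,0.427],[185,209,-58,0,0,0.533],[222,251,-70,0,0,0.64],[260,293,-82,0,0,0.746],[297,335,-94,0,0,0.853]]], grip=1)

```text
clock: 1.1
position: [0.4892, -0.1523, 0.1195]
orientation: [-2.566, -1.812, 0.0]
ft_force: [0.5, 0.0, 0.5]
grip_width: 0.001
grip_force: 0.0
```

Call:
step_arm(series=[[[0,0,-20,0,0,0],[0,0,-40,0,0,0],[0,0,-55,0,0,0],[0,0,-67,0,0,0],[0,0,-67,0,0,0],[1.7,4.7,-67,0,0,0],[3.4,9.4,-67,0,0,0],[3.4,9.4,-67,0,0,0]]])

```text
clock: 2.1
position: [0.492, -0.1442, 0.0534]
orientation: [2.569, 1.808, 0.001]
ft_force: [-0.1, 0.0, 0.5]
grip_width: 0.002
grip_force: 0.0
```

```bash
python3 - <<'E'
from h import *
im,d,c=shot('scene'); s=ctrl.read_state(); print(s['position'],s['ft_force'],w2b(s['position'][:2]*1000))
t=shot('top')[0]
cv2.imwrite('pics/c2.png',np.hstack([cv2.resize(im[180:340,170:430],None,fx=1.5,fy=2),cv2.resize(t[180:340,240:440],None,fx=2,fy=2)])[:,:,::-1])
E
```

```text
[ 0.49190048 -0.14430628  0.05330746] [-0.16890949  0.39350582  0.94871509] [-145.30928527   -0.42810069]
```

View pics/c2.png

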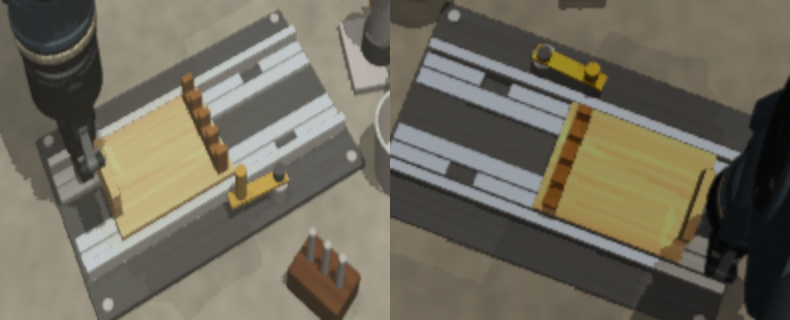

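The shut fingers stand just behind the tab, at (90,165) in the left half of the crop. The board is still unmoved. Pushing.

Call:
step_arm(series=[[[1.7,4.7,0,0,0,0],[3.4,9.4,0,0,0,0],[5.4,15.1,0,0,0,0],[8.1,22.6,0,0,0,0],[10.8,30.1,0,0,0,0],[13.5,37.6,0,0,0,0],[16.9,47.1,0,0,0,0],[20.3,56.5,0,0,0,0]]])

```text
clock: 3.2
position: [0.5122, -0.0873, 0.053]
orientation: [-2.57, -1.807, 0.0]
ft_force: [0.0, -0.2, -0.1]
grip_width: -0.0
grip_force: 0.0
```

```bash
cat >> h.py <<'E'
def look(n='top'):
    im,d,c=shot(n); W=cloud(d,c)*1000; B=w2b(W[...,:2]); X,Y,z=B[...,0],B[...,1],W[...,2]
    q=lambda a:np.round(np.percentile(a,[2,50,98]),1)
    m=(X<140)&(X>-20)&(abs(Y)<55)&(z>55)&(z<72)&(im[...,0]>im[...,2]+25)
    if m.sum()>3:
        print(n,'comb X',q(X[m]),'Y',q(Y[m]),'z',q(z[m]),'=> board x',round(np.median(X[m])-60,1))
        x0=np.median(X[m])-60
        for a,b in((x0+35,x0+48),(x0-50,x0-30)):
            k=(X>a)&(X<b)&(abs(Y)<45)&(z>20)&(z<40)
            if k.sum():print('  top z at',round(a),np.round(np.median(z[k]),1),'left/right',[np.round(np.median(z[k&(Y*s>20)]),1) for s in(1,-1)])
    m=(X<80)&(X>-5)&(Y<-20)&(Y>-115)&(z>71)&(z<82)
    if m.sum()>3: print('  pin',q(X[m]),q(Y[m]))
    s=ctrl.read_state(); print('  tcp base',w2b(s['position'][:2]*1000).round(1),s['position'][2].round(4),'F base',(s['ft_force'][:2]@R).round(2),s['clock'])
    return im
E
python3 -c "
from h import *
look();look('scene')"
```

```text
top comb X [ 2.1  8.7 15.5] Y [-49.6  -0.4  48.7] z [57.9 65.7 69.4] => board x -51.3
  top z at -16 34.3 left/right [np.float64(34.3), np.float64(34.4)]
  pin [ 8.9 14.7 20.8] [-89.3 -83.4 -76.8]
  tcp base [-83.9  -0.3] 0.053 F base [ 1.35 -0.19] 3.25
scene comb X [ 1.3  7.4 15.4] Y [-51.4  -3.4  48.7] z [55.3 64.7 69.4] => board x -52.6
  top z at -18 34.6 left/right [np.float64(34.6), np.float64(34.7)]
  top z at -103 34.7 left/right [np.float64(35.1), np.float64(34.7)]
  pin [ 8.2 14.1 20.5] [-91.3 -85.1 -78. ]
  tcp base [-84.5  -0.3] 0.053 F base [ 0.63 -0.26] 3.3
```

```bash
python3 - <<'E'
from h import *
im=shot('scene')[0]; t=shot('top')[0]
cv2.imwrite('pics/c3.png',np.hstack([cv2.resize(im[150:340,170:430],None,fx=1.5,fy=2),cv2.resize(t[170:360,240:440],None,fx=2,fy=2)])[:,:,::-1])
E
```

```text
(no output)
```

View pics/c3.png

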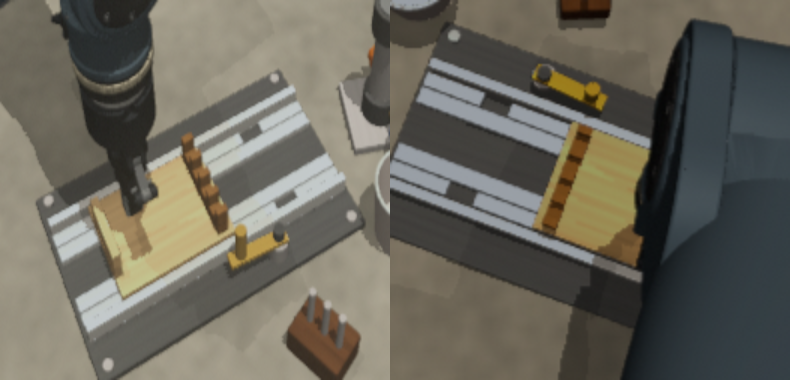

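```bash
python3 - <<'E'
from h import *
im,d,c=shot('scene'); W=cloud(d,c)*1000
B=w2b(W[...,:2])
for v in range(222,266,3): print(v,[(int(B[v,u,0]),int(B[v,u,1]),int(W[v,u,2])) for u in range(246,286,6)])
print(ctrl.read_state()['position'],ctrl.read_state()['joints'])
w,dw,cw=shot('wrist'); cv2.imwrite('pics/w1.png',w[:,:,::-1])
E
```

```text
222 [(-103, -31, 208), (-95, -34, 206), (-87, -39, 207), (-76, -34, 195), (-21, 102, 9), (-11, 95, 11), (-1, 88, 12)]
225 [(-104, -28, 198), (-96, -36, 202), (-87, -36, 196), (-77, -37, 191), (-24, 95, 8), (-14, 88, 11), (-3, 83, 10)]
228 [(-102, -17, 176), (-95, -29, 186), (-88, -36, 189), (-79, -38, 186), (-27, 87, 10), (-18, 80, 12), (-12, 62, 30)]
231 [(-102, -16, 167), (-95, -26, 175), (-89, -39, 185), (-80, -39, 180), (-35, 66, 29), (-25, 60, 31), (-15, 54, 31)]
234 [(-101, -7, 148), (-95, -23, 162), (-90, -40, 179), (-81, -41, 176), (-38, 59, 30), (-29, 51, 34), (-20, 44, 36)]
237 [(-98, 9, 117), (-94, -13, 143), (-91, -38, 170), (-83, -45, 173), (-42, 50, 33), (-33, 42, 37), (-23, 37, 37)]
240 [(-81, 83, 9), (-95, -14, 136), (-83, -8, 121), (-85, -48, 169), (-74, -44, 158), (-35, 39, 33), (-25, 32, 34)]
243 [(-88, 60, 32), (-96, -14, 128), (-86, -16, 125), (-87, -51, 167), (-78, -55, 166), (-38, 32, 34), (-28, 27, 34)]
246 [(-91, 51, 36), (-97, -13, 119), (-95, -46, 158), (-88, -53, 162), (-80, -58, 163), (-41, 25, 34), (-31, 21, 33)]
249 [(-94, 44, 36), (-95, -5, 99), (-97, -47, 152), (-90, -58, 162), (-81, -60, 158), (-44, 18, 36), (-34, 14, 34)]
252 [(-96, 39, 33), (-95, -1, 85), (-238, -556, 877), (-92, -61, 157), (-57, 19, 33), (-47, 13, 34), (-37, 7, 34)]
255 [(-99, 32, 35), (-89, 28, 33), (-89, -12, 85), (-69, 17, 34), (-59, 12, 34), (-50, 7, 34), (-40, 2, 34)]
258 [(-101, 27, 33), (-92, 21, 34), (-81, 18, 31), (-71, 14, 29), (-63, 4, 36), (-52, 2, 33), (-43, -3, 33)]
261 [(-104, 20, 35), (-93, 18, 30), (-238, -556, 877), (-75, 5, 33), (-65, 0, 34), (-55, -5, 34), (-46, -10, 34)]
264 [(-107, 14, 34), (-97, 8, 35), (-87, 4, 34), (-77, 0, 34), (-67, -4, 32), (-58, -10, 34), (-48, -15, 33)]
[ 0.51184597 -0.08797685  0.05294945] [-1.70155332e-01  3.36045571e-01 -3.13232155e-01  9.21729436e-01
 -1.00806670e-04  1.74537902e+00]
```

View pics/w1.png

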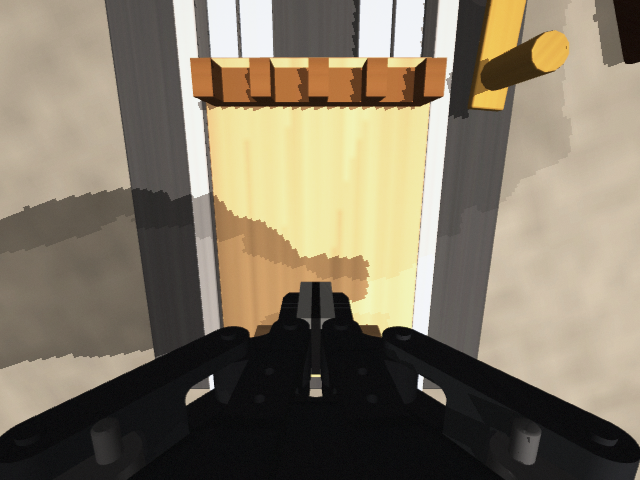

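The wrist view shows the shut tips at (316,290), hovering well above the board. They passed over the tab without moving it. The real tip is therefore higher than the reported TCP implies, so I'll measure its height from the depth.

```bash
python3 - <<'E'
from h import *
for n in('scene','scene','wrist'):
    im,d,c=shot(n); W=cloud(d,c)*1000; B=w2b(W[...,:2]); X,Y,z=B[...,0],B[...,1],W[...,2]
    m=(X>-112)&(X<-58)&(abs(Y)<24)&(z>40)&(z<140)&(d>0)
    print(n,m.sum(),'z pct',np.percentile(z[m],[0,1,3,10,25,50]).round(0))
    for a in range(60,130,8):
        k=m&(z>=a)&(z<a+8)
        if k.sum()>2: print(a,k.sum(),np.percentile(X[k],[5,95]).round(0),np.percentile(Y[k],[5,95]).round(0))
# wrist: project nominal tip
s=ctrl.read_state(); c=ctrl.get_calibration('wrist'); p=np.array([*s['position'],1]); M=np.array(c['world_to_cam']); f=240/np.tan(np.radians(c['fov_y'])/2)
for dz in(-.014,.0,.02,.03,.04):
    q=M@(p+[0,0,dz,0]); print(dz,c['cx']+f*q[0]/-q[2],c['cy']-f*q[1]/-q[2],-q[2])
d=shot('wrist')[1]; print('depth at tip px',d[284:300:4,308:326:6])
print(c, s['position'])
E
```

```text
scene 149 z pct [ 70.  73.  76.  81.  86. 118.]
68 5 [-95. -82.] [-9.  0.]
76 25 [-96. -79.] [-13.  -1.]
84 25 [-96. -81.] [-15.   5.]
92 6 [-96. -94.] [-6.  3.]
100 5 [-96. -95.] [-7.  5.]
108 5 [-98. -96.] [-14.  -5.]
116 23 [-99. -83.] [-17.  -6.]
124 25 [-97. -85.] [-17. -11.]
scene 148 z pct [ 70.  72.  76.  81.  86. 117.]
68 5 [-95. -79.] [-6. -4.]
76 25 [-96. -80.] [-13.   3.]
84 23 [-96. -82.] [-14.   5.]
92 9 [-97. -95.] [-6.  5.]
100 4 [-96. -94.] [-6.  4.]
108 6 [-98. -94.] [-13.   7.]
116 28 [-98. -82.] [-16.  -6.]
124 15 [-97. -85.] [-21. -13.]
wrist 9415 z pct [ 73.  77.  80.  90. 107. 118.]
68 64 [-76. -75.] [-5.  6.]
76 454 [-80. -75.] [-11.  12.]
84 569 [-80. -75.] [-12.  13.]
92 624 [-80. -75.] [-12.  13.]
100 964 [-95. -75.] [-4.  5.]
108 1101 [-88. -73.] [-19.  19.]
116 2564 [-93. -74.] [-22.  22.]
124 1526 [-85. -74.] [-24.  24.]
-0.014 316.833225735688 275.8441285660144 0.183989501725838
0.0 316.9546809212625 285.81013566945114 0.17047523331696898
0.02 317.16585856286474 303.13832026972676 0.1511691355900133
0.03 317.29305455363937 313.57538923136303 0.14151608672653543
0.04 317.4388733387025 325.5405518621713 0.13186303786305759
depth at tip px [[0.14527102 0.14493604 0.14578566]
 [0.14255634 0.14102376 0.142153  ]
 [0.13715348 0.13613422 0.13696766]
 [0.13372551 0.13172954 0.13269474]]
{'fov_y': 70.17338151574067, 'cx': 315.3449384817637, 'cy': 242.54942875699334, 'world_to_cam': array([[ 9.40879016e-01, -3.38742766e-01,  1.23765032e-04,
        -5.10631866e-01],
       [ 3.27020460e-01,  9.08224178e-01, -2.61125374e-01,
        -9.49673053e-02],
       [ 8.83419252e-02,  2.45727859e-01,  9.65304886e-01,
        -2.45130190e-01],
       [ 0.00000000e+00,  0.00000000e+00,  0.00000000e+00,
         1.00000000e+00]])} [ 0.51179095 -0.08825328  0.05296632]
```

The tips are really at z of about 72 mm, roughly 33 mm higher than reported, while x and y agree. I'll treat tip z as TCP z + 19 mm, go back over the tab with clearance, and lower by 30 mm.

Call:
step_arm(series=[[[0,0,15,0,0,0],[-5,-13,20,0,0,0],[-12,-33,20,0,0,0],[-19,-53,20,0,0,0],[-22,-61,20,0,0,0],[-22,-61,0,0,0,0],[-22,-61,-20,0,0,0],[-22,-61,-30,0,0,0]]])

```text
clock: 4.7
position: [0.4894, -0.149, 0.0223]
orientation: [-2.569, -1.806, 0.001]
ft_force: [0.4, -0.4, 0.0]
grip_width: -0.003
grip_force: 0.0
```

```bash
python3 - <<'E'
from h import *
for n in('scene','wrist'):
    im,d,c=shot(n); W=cloud(d,c)*1000; B=w2b(W[...,:2]); X,Y,z=B[...,0],B[...,1],W[...,2]
    m=(X>-175)&(X<-128)&(abs(Y)<18)&(z>25)&(z<90)&(d>0)
    print(n,m.sum(),'z',np.percentile(z[m],[0,1,3,10,25,50]).round(0),'X',np.percentile(X[m],[2,98]).round(0),'Y',np.percentile(Y[m],[2,98]).round(0))
look()
E
```

```text
scene 40 z [41. 42. 44. 45. 50. 54.] X [-163. -142.] Y [-14.   5.]
wrist 5025 z [42. 44. 46. 52. 63. 76.] X [-159. -137.] Y [-15.  15.]
top comb X [ 2.1  8.7 15.5] Y [-49.4  -0.8  48.7] z [56.6 66.1 69.5] => board x -51.3
  top z at -16 34.1 left/right [np.float64(34.1), np.float64(33.8)]
  top z at -101 34.1 left/right [np.float64(34.1), np.float64(34.1)]
  pin [ 9.4 14.9 21.4] [-89.7 -83.6 -77.2]
  tcp base [-150.4    0. ] 0.0229 F base [-0.08  0.75] 4.85
```

Call:
step_arm(series=[[[1.7,4.7,0,0,0,0],[3.4,9.4,0,0,0,0],[4.7,13.2,0,0,0,0],[6.8,18.8,0,0,0,0],[9.5,26.4,0,0,0,0],[12.8,35.8,0,0,0,0],[16.2,45.2,0,0,0,0],[20.3,56.5,0,0,0,0]]])

```text
clock: 5.85
position: [0.5103, -0.0931, 0.0235]
orientation: [2.569, 1.805, -0.002]
ft_force: [-0.7, -6.0, 4.0]
grip_width: -0.001
grip_force: 3.3
```

```bash
python3 -c "
from h import *
look();look('scene')"
```

```text
top comb X [48.8 55.4 62.4] Y [-50.   -1.1  48.6] z [56.5 65.5 69.7] => board x -4.6
  top z at 30 34.2 left/right [np.float64(34.2), np.float64(34.4)]
  top z at -55 34.0 left/right [np.float64(33.9), np.float64(34.1)]
  pin [ 9.4 14.9 20.9] [-90.1 -83.3 -77. ]
  tcp base [-89.4  -0.6] 0.0234 F base [-1.92 -0.68] 5.9
scene comb X [49.6 55.5 63.1] Y [-51.9  -4.3  48.8] z [55.4 64.9 69.6] => board x -4.5
  top z at 30 34.7 left/right [np.float64(34.6), np.float64(35.0)]
  top z at -55 34.6 left/right [np.float64(34.7), np.float64(34.5)]
  pin [ 7.9 14.  20.9] [-90.9 -85.4 -77.7]
  tcp base [-89.5  -0.4] 0.0233 F base [0.07 0.98] 5.95
```

Call:
step_arm(series=[[[1.7,4.7,0,0,0,0],[4.1,11.3,0,0,0,0],[6.4,17.9,0,0,0,0],[8.8,24.5,0,0,0,0],[11.1,31.1,0,0,0,0],[12.8,35.8,0,0,0,0],[14.2,39.5,0,0,0,0],[15.2,42.4,0,0,0,0]]])

```text
clock: 6.95
position: [0.5251, -0.051, 0.0232]
orientation: [2.569, 1.806, -0.002]
ft_force: [-2.2, -5.8, 4.9]
grip_width: 0.003
grip_force: 3.3
```

```bash
python3 -c "
from h import *
look();look('scene')"
```

```text
top comb X [ 93.3  99.9 107.1] Y [-50.4  -1.1  48.3] z [56.8 65.6 69.8] => board x 39.9
  top z at 75 34.1 left/right [np.float64(34.0), np.float64(33.9)]
  top z at -10 34.0 left/right [np.float64(34.2), np.float64(35.4)]
  tcp base [-45.9  -0.2] 0.0232 F base [-5.54  0.35] 7.0
scene comb X [ 93.   99.  107.2] Y [-52.1  -3.9  46.8] z [55.3 64.6 69.4] => board x 39.0
  top z at 74 34.7 left/right [np.float64(34.7), np.float64(34.6)]
  top z at -11 34.4 left/right [np.float64(34.5), np.float64(34.3)]
  pin [ 8.1 13.9 20.4] [-91.1 -85.4 -77.3]
  tcp base [-46.   -0.2] 0.0232 F base [-4.69  0.19] 7.05
```

Call:
step_arm(series=[[[0.4,1.1,0,0,0,0],[0.8,2.3,0,0,0,0],[1.2,3.4,0,0,0,0],[1.6,4.5,0,0,0,0],[2.0,5.6,0,0,0,0],[2.4,6.8,0,0,0,0],[2.7,7.5,0,0,0,0],[3.0,8.5,0,0,0,0]]])

```text
clock: 8.05
position: [0.5283, -0.0417, 0.0229]
orientation: [-2.57, -1.807, 0.001]
ft_force: [-1.9, -3.3, 0.3]
grip_width: 0.001
grip_force: 2.3
```

```bash
python3 -c "
from h import *
look()"
```

```text
top comb X [103.2 110.2 116.9] Y [-49.7  -0.2  48.5] z [55.9 60.1 63.6] => board x 50.2
  top z at 85 28.3 left/right [np.float64(28.5), np.float64(28.3)]
  top z at 0 28.0 left/right [np.float64(28.2), np.float64(nan)]
  tcp base [-36.3  -0. ] 0.0229 F base [-3.92  0.71] 8.1
  return _methods._mean(a, axis=axis, dtype=dtype,
  ret = ret.dtype.type(ret / rcount)
```

The board has dropped: its top went from 34 to 28 mm and its x is about 50. Now I back off, rise and go to the outer side of the keeper pin.

Call:
step_arm(series=[[[-2,-6,0,0,0,0],[-5,-14,0,0,0,0],[-5,-14,30,0,0,0],[-5,-14,52,0,0,0.1],[25,-14,52,0,0,0.27],[55,-13,52,0,0,0.44],[85,-12,52,0,0,0.61],[111,-11,52,0,0,0.785]]])

```text
clock: 9.1
position: [0.6404, -0.0529, 0.0749]
orientation: [-1.676, -2.657, -0.001]
ft_force: [-0.1, -0.7, 0.4]
grip_width: -0.003
grip_force: 0.0
```

Call:
step_arm(series=[[[0,0,0,0,0,0],[0,0,-12,0,0,0],[0,0,-24,0,0,0],[0,0,-34,0,0,0],[0,0,-42,0,0,0],[0,0,-42,0,0,0],[0,0,-42,0,0,0],[0,0,-42,0,0,0]]])

```text
clock: 10.1
position: [0.6397, -0.0526, 0.0334]
orientation: [1.683, 2.652, 0.0]
ft_force: [0.3, -0.2, -0.0]
grip_width: 0.001
grip_force: 0.0
```

```bash
python3 - 2>/dev/null <<'E'
from h import *
im=look('scene');w=shot('wrist')[0];look()
cv2.imwrite('pics/c4.png',np.hstack([cv2.resize(im[150:340,170:430],None,fx=1.5,fy=2),cv2.resize(w,(400,380))])[:,:,::-1])
E
```

```text
scene comb X [-19.5 106.6 116.5] Y [-51.  -20.6  31. ] z [55.6 61.1 65.7] => board x 46.6
  top z at 82 28.5 left/right [np.float64(nan), np.float64(28.5)]
  top z at -3 28.8 left/right [np.float64(28.7), np.float64(nan)]
  tcp base [  -9.1 -108.5] 0.0334 F base [-0.23  0.19] 10.15
top comb X [103.2 110.  116.7] Y [-50.   -0.5  48.8] z [55.9 60.  64.4] => board x 50.0
  top z at 85 28.3 left/right [np.float64(28.5), np.float64(28.0)]
  tcp base [  -9.1 -108.5] 0.0333 F base [ 0.59 -0.11] 10.25
```

View pics/c4.png

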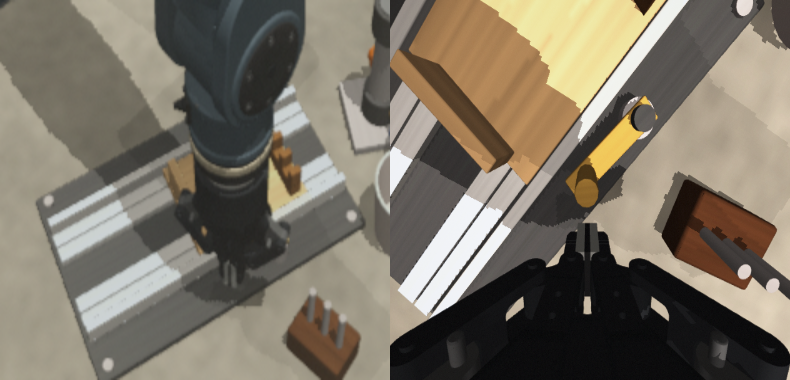

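The seated board and the keeper are clear in the wrist view. The pin at (587,190) is straight ahead of the tips at (587,235).

```bash
python3 - <<'E'
from h import *
p0=np.array([-9.1,-108.5])
for t in(.07,.15,.25,.35,.45,.55,.65,.75,.85,.95,1.05,1.15,1.25,1.32,1.39,1.45,1.5,1.54,1.57,1.6):
    q=np.array([65-50*np.cos(t),-88+50*np.sin(t)])-12.7
    print(t,(R@(q-p0)).round(1))
E
```

```text
0.07 [-6.7 14.7]
0.15 [-10.3  16.4]
0.25 [-14.6  19. ]
0.35 [-18.6  22. ]
0.45 [-22.3  25.4]
0.55 [-25.6  29.1]
0.65 [-28.5  33.2]
0.75 [-31.   37.5]
0.85 [-33.1  42.1]
0.95 [-34.7  46.8]
1.05 [-35.8  51.7]
1.15 [-36.4  56.6]
1.25 [-36.6  61.6]
1.32 [-36.4  65.1]
1.39 [-35.9  68.6]
1.45 [-35.3  71.5]
1.5 [-34.7  73.9]
1.54 [-34.1  75.9]
1.57 [-33.7  77.3]
1.6 [-33.1  78.7]
```

Call:
step_arm(series=[[[-2.5,5,0,0,0,0],[-5,11,0,0,0,0],[-6.7,14.7,0,0,0,0],[-10.3,16.4,0,0,0,0],[-14.6,19,0,0,0,0],[-18.6,22,0,0,0,0],[-22.3,25.4,0,0,0,0],[-25.6,29.1,0,0,0,0]]])

```text
clock: 11.25
position: [0.6135, -0.0232, 0.0329]
orientation: [-1.683, -2.652, 0.0]
ft_force: [-1.0, -2.9, 0.9]
grip_width: -0.002
grip_force: 1.1
```

```bash
python3 - 2>/dev/null <<'E'
from h import *
w,d,c=shot('wrist'); W=cloud(d,c)*1000; B=w2b(W[...,:2]); X,Y,z=B[...,0],B[...,1],W[...,2]
m=(X<80)&(X>0)&(Y<-25)&(Y>-115)&(z>71)&(z<82)&(w[...,0]>w[...,2].astype(int)+30)
print(m.sum(),np.percentile(X[m],[2,50,98]),np.percentile(Y[m],[2,50,98])); print(w2b(ctrl.read_state()['position'][:2]*1000),ctrl.read_state()['ft_force'])
E
```

```text
1146 [16.0922041  22.56613667 28.54312163] [-66.27916128 -59.75393526 -53.8933364 ]
[ 10.10487504 -73.45796115] [-1.46410657 -1.56605627  0.07001697]
```

Call:
step_arm(series=[[[-2.9,4.1,0,0,0,0],[-5.4,8.4,0,0,0,0],[-7.5,13,0,0,0,0],[-9.1,17.7,0,0,0,0],[-10.2,22.6,0,0,0,0],[-10.8,27.5,0,0,0,0],[-11,32.5,0,0,0,0],[-10.8,36,0,0,0,0]]])

```text
clock: 12.3
position: [0.603, 0.0129, 0.033]
orientation: [-1.683, -2.653, 0.0]
ft_force: [-0.9, -0.8, 0.6]
grip_width: -0.001
grip_force: 0.6
```

```bash
cat > k.py <<'E'
from h import *
w,d,c=shot('wrist'); W=cloud(d,c)*1000; B=w2b(W[...,:2]); X,Y,z=B[...,0],B[...,1],W[...,2]
m=(X<85)&(X>0)&(Y<-20)&(Y>-115)&(z>71)&(z<82)&(w[...,0]>w[...,2].astype(int)+30)
a=[np.percentile(q[m],[2,98]).mean() for q in(X,Y)]
print(m.sum(),a,'theta',np.arctan2(a[1]+88,65-a[0])); s=ctrl.read_state(); print(w2b(s['position'][:2]*1000),s['ft_force'][:2]@R,s['clock'])
E
python3 k.py
```

```text
1150 [np.float64(53.210072018461744), np.float64(-38.249493812039745)] theta 1.3381078093894934
[ 40.5572908  -51.86550157] [ 0.15092149 -0.05385296] 12.35
```

Call:
step_arm(series=[[[0.5,3.5,0,0,0,0],[1.1,6.4,0,0,0,0],[1.7,8.8,0,0,0,0],[2.1,10.3,0,0,0,0],[2.3,11.2,0,0,0,0],[2.5,11.7,0,0,0,0],[2.5,11.7,0,0,0,0],[2.5,11.7,0,0,0,0]]])

```text
clock: 13.35
position: [0.6055, 0.0243, 0.033]
orientation: [-1.683, -2.653, -0.0]
ft_force: [0.4, -0.6, 0.4]
grip_width: 0.0
grip_force: 0.1
```

```bash
python3 k.py
```

```text
1156 [np.float64(64.87167387712609), np.float64(-36.991241904783244)] theta 1.568280565640575
[ 51.75826742 -50.41138832] [-0.1317186 -0.4774619] 13.4
```

Call:
step_arm(series=[[[2,-4.5,0,0,0,0],[5,-11,0,0,0,0],[8.5,-18,0,0,0,0],[8.5,-18,40,0,0,0],[8.5,-18,90,0,0,0],[0,-60,130,0,0,0],[-30,-110,150,0,0,0],[-60,-165,150,0,0,0]]])

```text
clock: 14.4
position: [0.546, -0.1424, 0.1849]
orientation: [1.68, 2.65, 0.002]
ft_force: [1.2, -0.9, -0.2]
grip_width: -0.001
grip_force: 0.0
```

Call:
step_arm(series=[[[-40,-40,0,0,0,0],[-80,-80,0,0,0,0],[-110,-110,0,0,0,0],[-125,-125,0,0,0,0],[-125,-125,0,0,0,0],[-125,-125,0,0,0,0],[-125,-125,0,0,0,0],[-125,-125,0,0,0,0]]])

```text
clock: 15.4
position: [0.4211, -0.2652, 0.1829]
orientation: [-1.681, -2.654, 0.0]
ft_force: [0.3, 0.0, 0.4]
grip_width: -0.001
grip_force: 0.0
```

```bash
python3 - 2>/dev/null <<'E'
from h import *
im=look('scene');t=look()
cv2.imwrite('pics/c5.png',np.hstack([cv2.resize(im[150:340,200:460],None,fx=1.5,fy=2),cv2.resize(t[150:340,215:415],None,fx=2,fy=2)])[:,:,::-1])
E
```

```text
scene comb X [-19.6 104.  116. ] Y [-50.8  -7.8  47. ] z [55.2 60.7 68.8] => board x 44.0
  top z at 79 28.5 left/right [np.float64(28.3), np.float64(28.3)]
  top z at -6 28.6 left/right [np.float64(28.4), np.float64(28.8)]
  pin [58.5 64.5 70.7] [-45.7 -39.2 -32.8]
  tcp base [-283.    25.4] 0.1829 F base [-0.25  0.23] 15.45
top comb X [-19.7 104.9 116.6] Y [-48.7  -1.4  48. ] z [56.8 61.4 66.1] => board x 44.9
  top z at 80 28.2 left/right [np.float64(28.1), np.float64(28.3)]
  top z at -5 28.0 left/right [np.float64(28.2), np.float64(28.1)]
  pin [59.3 65.3 71.2] [-43.6 -37.8 -31.2]
  tcp base [-283.1   25.5] 0.1829 F base [-0.65 -0.95] 15.5
```

View pics/c5.png

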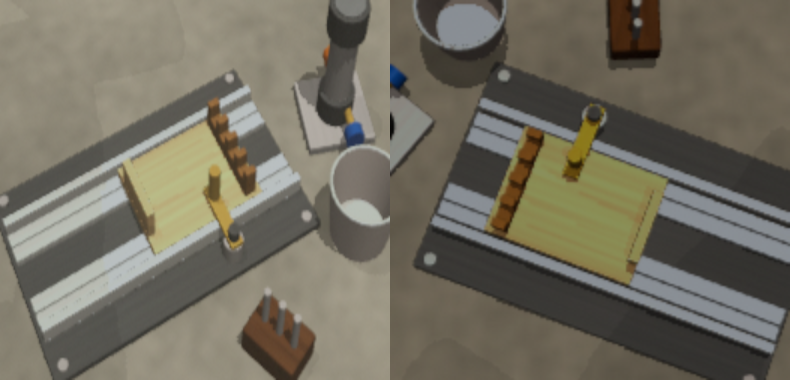

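The board lies flat at 28 mm, the keeper points straight across its edge with the pin near base (65,-38), and the arm is clear. The comb medians in this reading are skewed because the keeper pin and tab also fall in the mask. The cup and the mandrel block stand where they were.

```bash
python3 -c "
from bench import ctrl
print(ctrl.finish_job())"
```

```text
the job is handed in; nothing more can be done
None
```

The board is seated flat in its notches, the keeper lies straight across its edge (about 1.57 rad), the arm is clear, and the job was handed in at about 15.5 s; my first push passed over the tab without touching it because the fingertips were about 33 mm higher than reported.

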